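Hold a relay over the up-looking inspection camera

TASK

Set up the up-looking inspection camera while its window is clear: press its round key (camera on), then the square key (lights), then the long key (blank reference picture), each fully home and let up again, one at a time. Then pick up the pressure relay that has no bent black tube, carry it across, clear of the open red case and its boxes, and hold it upright above the camera's glass, centred and square with the black shroud (either way round), its foot about half way down inside the shroud; the underside is a sealing face, so it must touch neither glass nor shroud. Finish while still holding it motionless there, with the other relay, the pliers and the clear lens cap left where they were.

Things in the scene. Friction and masses are not known exactly. Their poses are not given: they have to be found in the camera images.
- relay: Pressure relay without a bent black tube, about 0.24 kg (+-30 %), 71 x 87 x 97 mm: black base with yellow edges (67 mm along x, 86 along y, top 22 mm up), tall white tower, lower white block (51 mm up). Stands on the surface, left of the red case; may have swapped places with the other relay. Origin: underside, middle of the base; x, y along its edges, z up.
- relay_tower (a point): Where to grip: axis of the white tower, 75 mm above the relay's underside (7 mm along its x, -16.5 mm along its y from its origin). The tower is 42 mm wide along the relay's x, 39 mm along its y, upright from 23 to 93 mm. The low block stands 5 mm off its +y face, up to 51 mm: close the fingers along the relay's x.
- relay_foot (a point): Centre of the relay's underside (the middle of the 67 x 86 mm base, height 0 of the relay). This is the point to bring over the window.
- camera: Up-looking inspection camera, fixed: flat grey housing 210 x 150 x 45 mm with the keypad at its -x end (toward the robot) and the window in its +x part. Origin: centre of its underside on the work surface; x away from the keypad toward the window, y across, z up.
- window (a point): Centre of the camera's glass, on its upper face, 45 mm above the work surface, 45 mm along camera +x from its origin. Round it a black rectangular shroud stands 18 mm up from the glass (rim at 63 mm), inside 84 mm along the camera's x and 104 mm along its y, walls 5 mm. Same axes as the camera: the relay's long base side (its y) goes along this y.
- key_round (a joint): Travel of the round key: 0 up, 0.005 m fully home; springs back. Needs about 1 N to start and 4.6 N fully home.
- key_square (a joint): Travel of the square key, same values and spring.
- key_long (a joint): Travel of the long key, same values and spring.
- key_round_top (a point): Centre of the top of the round grey key, 22 mm across, at the camera's +y end of the keypad. At rest 57 mm above the work surface, 12 mm above the housing. The keys stand in a row along the camera's y, 44 mm apart; the shroud begins 64 mm beyond the row.
- key_square_top (a point): Centre of the top of the square key, 20 x 20 mm, in the middle of the row, same height.
- key_long_top (a point): Centre of the top of the long key, 13 x 29 mm (long along the row), at the camera's -y end, same height.
- case: Open red case, fixed, with five clear cell boxes standing in it, between the relays and the camera: 315 x 193 mm, its long side (its own y) in line with the world's x within some degrees; rim 62 mm and boxes 72 mm above the work surface. Origin: centre of its underside.
- tube_relay: The other pressure relay, same base and size, with a bent black tube at its side; leave it. Origin: underside, middle of the base.
- pliers: Combination pliers lying to the right of the camera, 191 x 57 x 14 mm; leave them. Origin: underside, middle.
- cap: Clear moulded lens cap with X ribs, 59 x 59 x 34 mm, behind the camera; leave it. Origin: centre of its underside.
Not all that is in view belongs to the job. What is shaped like the relay but purple is not meant.

How it is judged (in metres and radians):
On the way, in this order (a step that is already met when the one before it is completed fails the run):
1. the round key is pressed fully home, the others up (value of joint key_round above 0.0035 m and value of joint each of key_square, key_long below 0.0015 m), for 0.1 s.
2. then the square key alone (value of joint key_square above 0.0035 m and value of joint each of key_round, key_long below 0.0015 m), for 0.1 s.
3. then the long key alone, with the relay not over the window (value of joint key_long above 0.0035 m and value of joint each of key_round, key_square below 0.0015 m and horizontal distance between relay_foot and window above 0.12 m), for 0.1 s.
4. the relay is lifted by the gripper (height (world z) of relay above 0.03 m and contact force between the fingers and relay above 1 N), for 0.1 s.
At the end, for the whole second after the job is handed in: Relay held still (< 10 mm/s) and upright (0.10 rad) in the gripper, foot centre within 6 mm of the window centre and 3 to 15 mm above the glass, long side within 0.12 rad of the shroud's, touching neither glass nor shroud; keys up; other relay, pliers and cap within 20 mm of their places (horizontal distance between relay_foot and window below 0.006 m and z of relay_foot in the frame of window between 0.003 and 0.015 m and angle between the y axis of relay and the y axis of camera, either way round below 0.12 rad and angle between relay's own z axis and vertical below 0.1 rad and contact force between the fingers and relay above 1 N and contact force between relay and camera below 0.5 N and linear speed of relay below 0.01 m/s and value of joint each of key_round, key_square, key_long below 0.0015 m and distance of each of tube_relay, pliers, cap from where it was at the start of the episode below 0.02 m); the arm keeps its last pose, push and grip.
It fails at once if the relay touches the camera's glass, shroud or housing (contact force between relay and camera above 0.5 N).
It fails at once if the relay touches the red case or its boxes (contact force between relay and case above 0.5 N).
It fails at once if two keys are pressed at once (value of joint each of key_round, key_square above 0.002 m or value of joint each of key_square, key_long above 0.002 m or value of joint each of key_round, key_long above 0.002 m).
It fails at once if a bystander is displaced (distance of any of tube_relay, pliers, cap from where it was at the start of the episode above 0.02 m).
It also fails if it takes over 59 s, if anything falls off the work surface, if the arm or the gripper's body presses on something with over 40 N, if the wrist force passes 120 N, or if a joint passes its speed limit or range.

ROBOT

A 6-joint arm with a two-finger parallel gripper is mounted at the origin on a cart in front of the work surface, level with it; the furniture and walls round the work are solid. World frame = base frame: x ahead of the robot, y to its left, z up, the work surface at z = 0. Lengths are in mm, angles in degrees, forces in N, time in s.
With the tool pointing down it reaches from about 275 to 775 mm from the base axis. Payload 14.6 kg.
Tool frame: the origin (TCP) lies on the centre line of the jaws, within the pads' length; the fingertips stand 17 mm ahead of it and the grasp point (between the pads) lies 2 mm behind it; z points along the fingers, y is the line along which they close (so a half turn about z gives the same grasp; the last joint's range is limited). The gripper opens to 85 mm and grips with 20 to 120 N. Pads are 22 mm wide; open, the fingers measure 114 mm over their backs; the gripper's body (76 mm by 85 mm) begins 54 mm behind the grasp point. The pads swing forward as they close: fully open they stand 13 mm farther back than shut.
Start: joints at [66.102, 15.075, -2.767, 72.158, 0, 81.102], TCP at [135.885, 507.113, 248.278] pointing down, gripper open.
Joint ranges: [-151.79, 151.79], [-50.71, 97.33], [-67.44, 78.34], [-121.81, 120.89], [-77.56, 73.72], [-180, 180]. Speed limits (degrees/s): [108.29, 108.29, 147.25, 159.86, 180, 180].

INTERFACE

Orientations are given as [roll, pitch, yaw] about the fixed x, y, z axes, in that order (R = Rz(yaw) Ry(pitch) Rx(roll)).
In Python, from cell import status, cams, ticket gives the robot as it stands.
- The arm moves only by the tool carry_out, never from a script. Its argument "targets" is a list of rows, each an object with "travel": the shift along the tool's x, y, z in m, a list of three; "rot": the turn, a rotation vector about the tool's x, y, z in degrees, a list of three. In form: [{"travel": [dx, dy, dz], "rot": [wx, wy, wz]}, ...]. A call has 1 to 20 rows; each row shifts and turns the commanded pose from where the row before left it, along the tool's axes as they then stand; what a row does not reach is not made up. A row lasts 1/12 s, in which the tool goes at most 41.7 mm and 7.16 degrees, less where a joint would pass 70% of its speed; a pose out of reach is approached as far as the arm can. A call is refused whole if a number of a shift passes 0.0417 or a number of a turn 7.16, either way. A call with a gripper value outside its range is refused whole. "grip" is the opening, from -1 (shut) to 1 (fully open), set as the call begins (left out, the last holds). The fingers move at their own pace and stop on an object; the grip force is fixed at half the most. Time passes only in rows, so rows that do not move let the fingers close. It gives the time, the measured TCP pose, the force, the opening and the grip force at its end, in the units of the state.
- status.get_obs(): the state, without advancing time (a new reading comes with each control period).
- cams.get_image(name): name is "side" or "top"; returns a dict with "frame" (400x640x3 uint8, red, green, blue), "K" (3x3 intrinsics, pixels), "view" (4x4, takes a point from world to camera coordinates). Camera axes: x right, y down, z forward; pixel columns grow to the right and rows downward; lengths in mm; the calibration is good to about 2 mm. A picture is of the moment at which its call begins. There is no depth.
- ticket.close_job(): hands the job in; it is judged then, once.
The state is a dict: "time": time; "joints": joint angles; "joint_velocities": joint speeds; "joint_efforts": joint torques, N m; "position": TCP position; "ee_rot": TCP orientation; "wrist_force": force on the tool from outside, world axes, zero at the start; "wrist_torque": the same for the moment, N m; "gripper_width": finger opening in mm; "grasp_force": force on a finger pad.
Only numpy, scipy, OpenCV 4.12 (cv2) and the standard library are available. Lean on these libraries where they do the work, as an engineer would, in place of code of your own. Each camera call takes 0.05 s, during which the arm holds its last target. There are 200 camera calls.

## Working session

There is one attempt and no reset: what is moved stays moved. The work goes in short steps, Python scripts to look and compute and a tool call to move; the robot and the scene stay as the last step left them, time stands still between calls to the robot, and variables do not carry over. Pictures are saved under pics/ and viewed, at most 10 in all, crops included, and the job is handed in when it is done.

Besides the shell and the picture viewer there is one more tool, called after "Request:" in YAML: its name, and indented under it one key for each argument. carry_out: Moves the arm, as the interface text tells. Its arguments: {"type":"object","properties":{"targets":{"type":"array","items":{"type":"object","properties":{"travel":{"type":"array","items":{"type":"number"}},"rot":{"type":"array","items":{"type":"number"}}}}},"grip":{"type":"number"}},"required":["targets"]}

```bash
mkdir -p pics; ls; python3 - <<'E'
from cell import status,cams
import cv2,json
o=status.get_obs();print({k:o[k] for k in('time','position','ee_rot','gripper_width','wrist_force')})
for n in('top','side'):
    d=cams.get_image(n);cv2.imwrite(f'pics/{n}0.png',d['frame'][:,:,::-1]);print(n,d['K'].tolist(),d['view'].round(4).tolist())
E
```

```text
pics
{'time': 0.0, 'position': array([135.76057939, 506.85678649, 247.8242437 ]), 'ee_rot': array([-1.79937871e+02, -1.02366783e-02,  1.65002600e+02]), 'gripper_width': 85.46960768949016, 'wrist_force': array([ 0.71065545, -0.5485516 , -0.08531496])}
top [[428.90128570551764, 0.0, 316.4721228367002], [0.0, 428.90128570551764, 194.94482985413194], [0.0, 0.0, 1.0]] [[-0.0021, -1.0, 0.0075, -58.8009], [-0.9968, 0.0015, -0.0802, 537.4299], [0.0802, -0.0076, -0.9967, 1326.7968], [0.0, 0.0, 0.0, 1.0]]
side [[452.60315245635127, 0.0, 326.9857339652596], [0.0, 452.60315245635127, 200.29106829290882], [0.0, 0.0, 1.0]] [[0.9999, 0.0105, -0.01, -531.505], [-0.0003, -0.6726, -0.74, 8.6397], [-0.0145, 0.7399, -0.6725, 1689.5157], [0.0, 0.0, 0.0, 1.0]]
```

View pics/top0.png

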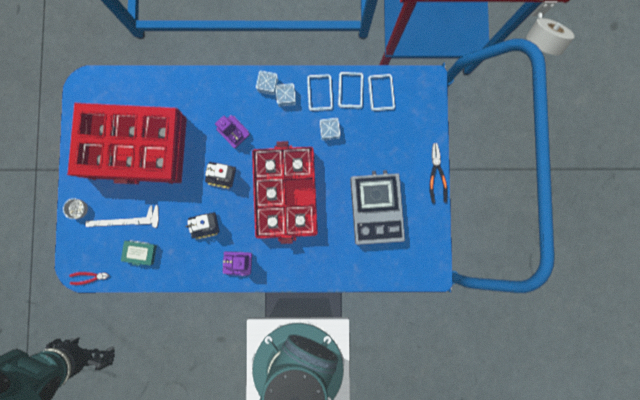

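View pics/side0.png

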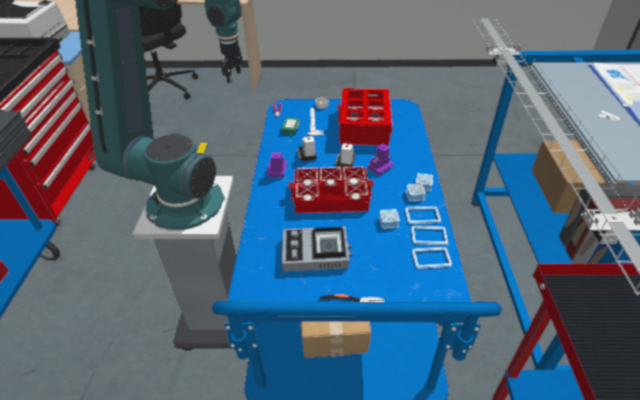

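The top view shows the camera housing at about (377,209), with its glass at (377,194) and keys at row ~229. The two relays are at (219,174) and (202,225), the case is at (285,193) and the pliers at (437,175). I need close-ups to tell the relays apart.

```bash
python3 - <<'E'
import cv2,numpy as np
t=cv2.imread('pics/top0.png');s=cv2.imread('pics/side0.png')
r=lambda im,x,y,w,h,W,H:cv2.resize(im[y:y+h,x:x+w],(W,H),interpolation=cv2.INTER_CUBIC)
a=r(t,180,150,70,100,392,560);b=r(s,285,125,85,50,400,235);c=r(t,345,165,65,85,248,325)
im=np.zeros((560,800,3),np.uint8);im[:,:392]=a;im[:235,400:]=b;im[235:,400:648]=c
cv2.imwrite('pics/crop1.png',im)
E
```

```text
(no output)
```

View pics/crop1.png

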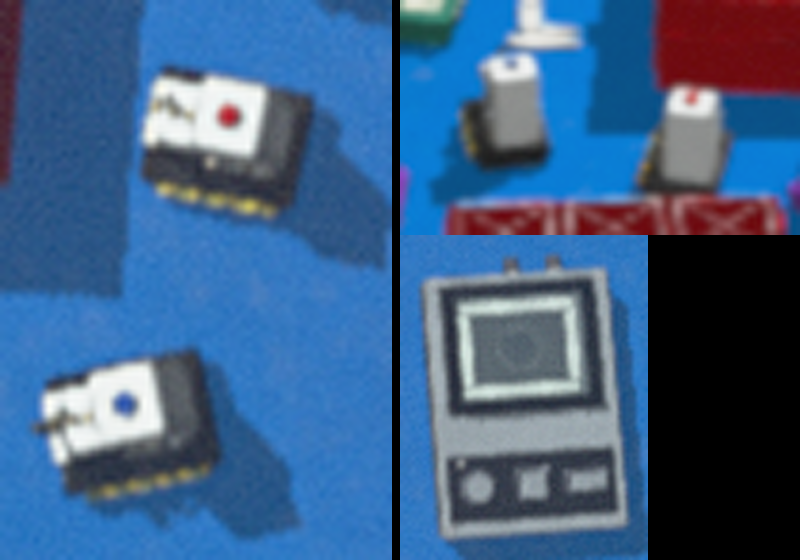

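```bash
cat > h.py <<'E'
import numpy as np,cv2
from cell import status,cams
def grab(n,k=6):
    ds=[cams.get_image(n) for _ in range(k)]
    d=ds[0]; d['f']=np.mean([x['frame'] for x in ds],0).astype(np.uint8)[:,:,::-1].copy(); return d
def onplane(d,uv,z):
    R,t=d['view'][:3,:3],d['view'][:3,3]; c=-R.T@t
    r=R.T@np.linalg.inv(d['K'])@np.array([*uv,1.]); return (c+r*(z-c[2])/r[2])
def proj(d,p):
    q=d['K']@(d['view'][:3,:3]@np.array(p,float)+d['view'][:3,3]); return q[:2]/q[2]
E
python3 - <<'E'
from h import *
import pickle
t=grab('top');s=grab('side');pickle.dump((t,s),open('v.pkl','wb'))
R=lambda im,x,y,w,h,W,H:cv2.resize(im[y:y+h,x:x+w],(W,H),interpolation=cv2.INTER_LANCZOS4)
im=np.zeros((600,800,3),np.uint8)
im[:300,:400]=R(t['f'],200,155,40,30,400,300);im[300:,:400]=R(t['f'],183,208,40,30,400,300)
im[:300,400:]=R(s['f'],328,138,32,24,400,300);im[300:,400:]=R(s['f'],292,134,32,32,400,300)
cv2.imwrite('pics/crop2.png',im)
hsv=cv2.cvtColor(t['f'],cv2.COLOR_BGR2HSV)
# camera housing: low saturation region
m=((hsv[:,:,1]<90)|(hsv[:,:,2]<75)).astype(np.uint8)
roi=np.zeros_like(m);roi[160:258,340:415]=m[160:258,340:415]
roi=cv2.morphologyEx(roi,cv2.MORPH_OPEN,np.ones((5,5)))
g=((hsv[:,:,1]<70)&(hsv[:,:,2]>90)).astype(np.uint8);r2=np.zeros_like(g);r2[160:258,340:415]=g[160:258,340:415]
for nm,mm,z in(('all',roi,45),('grey',r2,45)):
    c=max(cv2.findContours(mm,0,2)[0],key=cv2.contourArea);b=cv2.boxPoints(cv2.minAreaRect(c))
    P=np.array([onplane(t,x,z) for x in b]);e=np.diff(P,axis=0)
    print(nm,P.mean(0).round(1),[ (np.linalg.norm(v).round(1),np.degrees(np.arctan2(v[1],v[0])).round(1)) for v in e[:2]])
# red/blue dots
for nm,(u,v),sat in(('up',(220.9,170.7),0),('lo',(202.1,222.3),0)):
    p=hsv[int(v)-4:int(v)+5,int(u)-4:int(u)+5,1]>90
    ys,xs=np.nonzero(p);uv=(xs.mean()+int(u)-4,ys.mean()+int(v)-4)
    print(nm,np.round(uv,1),onplane(t,uv,97).round(1),onplane(t,uv,93).round(1))
# yellow
y=((hsv[:,:,0]>15)&(hsv[:,:,0]<38)&(hsv[:,:,1]>70)&(hsv[:,:,2]>70))
for nm,(x,yy) in(('up',(200,155)),('lo',(183,205))):
    v,u=np.nonzero(y[yy:yy+38,x:x+42]);P=np.array([onplane(t,(a+x,b+yy),15) for a,b in zip(u,v)])
    l=cv2.fitLine(P[:,:2].astype(np.float32),cv2.DIST_HUBER,0,.01,.01).ravel();print(nm,len(P),l.round(2),np.degrees(np.arctan2(l[1],l[0])).round(1),P.min(0).round(),P.max(0).round())
E
```

```text
all [ 493.8 -246.9   45. ] [(np.float64(154.4), np.float64(-85.8)), (np.float64(211.5), np.float64(-176.7))]
grey [ 497.7 -245.6   45. ] [(np.float64(153.0), np.float64(-85.3)), (np.float64(219.6), np.float64(-176.3))]
up [220.3 170.1] [605.9 226.9  97. ] [606.4 227.7  93. ]
lo [201.9 221.7] [452.8 278.7  97. ] [452.8 279.8  93. ]
up 19 [2.2000e-01 9.8000e-01 5.6988e+02 2.4819e+02] 77.5 [563. 223.  15.] [576. 280.  15.]
lo 8 [ 2.2000e-01 -9.8000e-01  4.1104e+02  2.8626e+02] -77.4 [406. 264.  15.] [416. 308.  15.]
```

View pics/crop2.png

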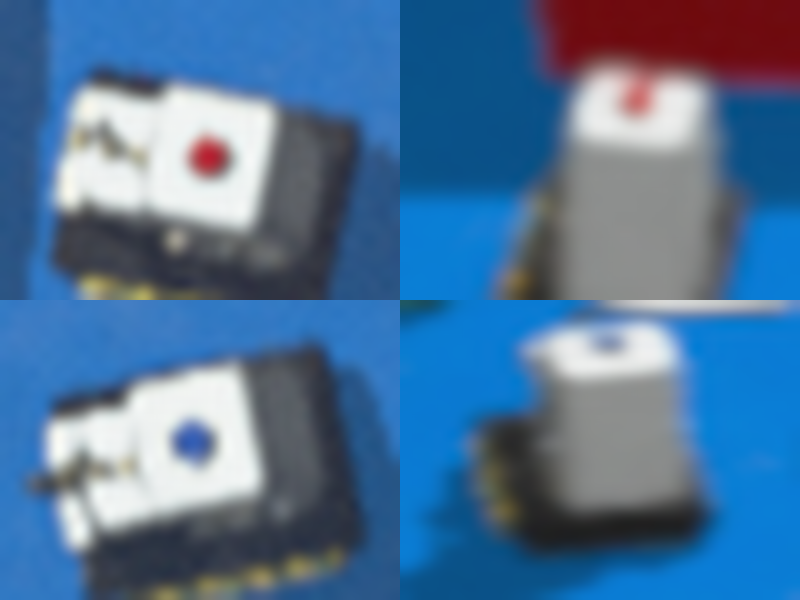

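The tube is on the lower relay (blue dot): a black bar across its block sticks out to the left. The upper relay (red dot, top px (220,170)) is the target. Next I'll locate the keys and the shroud.

```bash
python3 - <<'E'
from h import *
import pickle
t,s=pickle.load(open('v.pkl','rb'))
def keys(d,x,y,w,h,lab):
    K=8;g=cv2.resize(cv2.cvtColor(d['f'],cv2.COLOR_BGR2GRAY)[y:y+h,x:x+w],None,fx=K,fy=K,interpolation=cv2.INTER_CUBIC)
    _,m=cv2.threshold(g,0,255,cv2.THRESH_OTSU)
    n,L,S,C=cv2.connectedComponentsWithStats(m)
    for i in range(1,n):
        if S[i,4]>K*K*8:
            uv=(C[i]+.5)/K-.5+[x,y]; p=onplane(d,uv,57) ;print(lab,S[i,4]/64,uv.round(1),p.round(1))
keys(t,359,223,44,14,'top');keys(s,284,231,18,36,'side')
# light rectangle
g=cv2.cvtColor(t['f'],cv2.COLOR_BGR2GRAY);m=np.zeros_like(g);m[172:216,352:404]=(g[172:216,352:404]>150)
print(g[195,350:408],g[170:220,377])
E
python3 - <<'E'
import pickle,cv2,numpy as np
t,s=pickle.load(open('v.pkl','rb'))
im=np.zeros((600,800,3),np.uint8)
im[:,:440]=cv2.resize(t['f'][168:250,346:406],(440,600),interpolation=cv2.INTER_CUBIC)
im[:270,440:]=cv2.resize(s['f'][222:276,278:350],(360,270),interpolation=cv2.INTER_CUBIC)
cv2.imwrite('pics/crop3.png',im)
E
```

```text
top 20.203125 [401.8 228.8] [ 430.7 -319.2   57. ]
top 57.515625 [379.6 229.5] [ 428.6 -251.5   57. ]
top 53.59375 [393.7 228.6] [ 431.2 -294.5   57. ]
top 53.828125 [365.  230.5] [ 425.6 -207.    57. ]
side 129.859375 [288.2 252.6] [ 412.9 -295.3   57. ]
side 27.4375 [294.1 232.7] [ 426.  -208.6   57. ]
side 35.375 [294.1 242.4] [ 428.7 -251.7   57. ]
side 37.203125 [294.  252.7] [ 431.4 -295.6   57. ]
[103  92 115 162 173 162 112  64  51  60 125 211 222 208 134  97 100 100
  99 103 111 105 100  96  94  98  95  95  94  96  98 104 106 102 102 101
  98  99 142 209 219 208 144  93  57  55  55 102 160 166 150 100  73  75
  79  88 103 108] [107 108 108 107 121 142 133  90  57  54  85 127 179 206 180 130 101 101
 105 109 102  95  94  92  94  95  95  96 101 105 103  97 103 137 188 207
 174 113  63  48  60  94 125 151 165 168 166 167 166 168]
```

View pics/crop3.png

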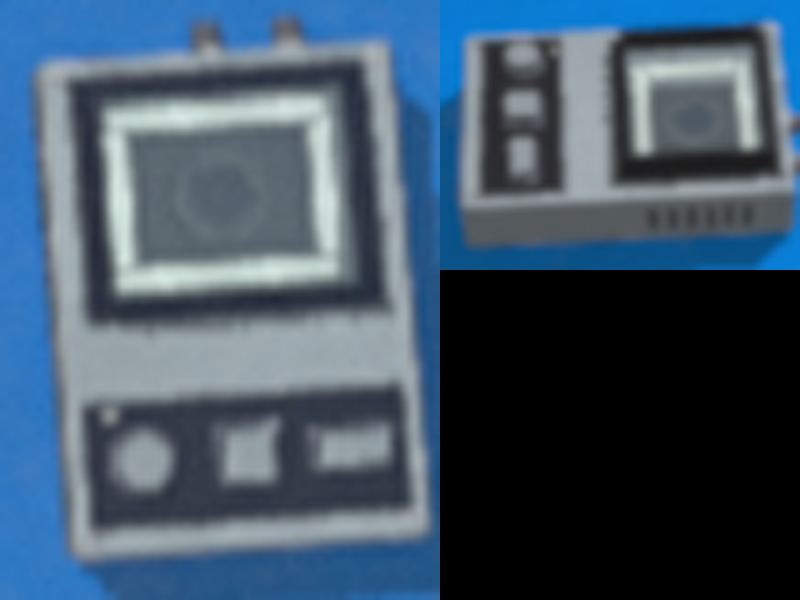

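Request:
carry_out:
  targets:
    - {"travel":[0,0,0],"rot":[0,0,7.1]}
    - {"travel":[0,0,0],"rot":[0,0,7.1]}
    - {"travel":[0,0,0],"rot":[0,0,7.1]}
    - {"travel":[0,0,0],"rot":[0,0,7.1]}
    - {"travel":[0,0,0],"rot":[0,0,7.1]}
    - {"travel":[0,0,0],"rot":[0,0,7.1]}
    - {"travel":[0,0,0],"rot":[0,0,7.1]}
    - {"travel":[0,0,0],"rot":[0,0,7.1]}
    - {"travel":[0,0,0],"rot":[0,0,7.1]}
    - {"travel":[0,0,0],"rot":[0,0,7.1]}
  grip: -1

```text
time: 1.53
position: [135.9, 507.1, 248.3]
ee_rot: [180.0, -0.0, 93.7]
wrist_force: [-0.2, -0.4, -0.0]
gripper_width: 0.1
grasp_force: 0.0
```

Request:
carry_out:
  targets:
    - {"travel":[-0.02,0.024,0]}
    - {"travel":[-0.032,0.024,0]}
    - {"travel":[-0.032,0.024,0]}
    - {"travel":[-0.032,0.024,0]}
    - {"travel":[-0.032,0.024,0]}
    - {"travel":[-0.032,0.024,0]}
    - {"travel":[-0.032,0.024,0]}
    - {"travel":[-0.032,0.024,0]}
    - {"travel":[-0.032,0.024,0]}
    - {"travel":[-0.032,0.024,0]}
    - {"travel":[-0.04,0,0]}
    - {"travel":[-0.04,0,0]}
    - {"travel":[-0.04,0,0]}
    - {"travel":[-0.04,0,0]}
    - {"travel":[-0.04,0,0]}
    - {"travel":[-0.04,0,0]}
    - {"travel":[-0.04,0,0]}
    - {"travel":[-0.04,0,0]}
    - {"travel":[-0.04,0,0]}
    - {"travel":[-0.04,0,0]}

```text
invalid input at $.targets[0]: expected keys travel, rot
```

Request:
carry_out:
  targets:
    - {"travel":[-0.02,0.024,0],"rot":[0,0,0]}
    - {"travel":[-0.032,0.024,0],"rot":[0,0,0]}
    - {"travel":[-0.032,0.024,0],"rot":[0,0,0]}
    - {"travel":[-0.032,0.024,0],"rot":[0,0,0]}
    - {"travel":[-0.032,0.024,0],"rot":[0,0,0]}
    - {"travel":[-0.032,0.024,0],"rot":[0,0,0]}
    - {"travel":[-0.032,0.024,0],"rot":[0,0,0]}
    - {"travel":[-0.032,0.024,0],"rot":[0,0,0]}
    - {"travel":[-0.032,0.024,0],"rot":[0,0,0]}
    - {"travel":[-0.032,0.024,0],"rot":[0,0,0]}
    - {"travel":[-0.04,0,0],"rot":[0,0,0]}
    - {"travel":[-0.04,0,0],"rot":[0,0,0]}
    - {"travel":[-0.04,0,0],"rot":[0,0,0]}
    - {"travel":[-0.04,0,0],"rot":[0,0,0]}
    - {"travel":[-0.04,0,0],"rot":[0,0,0]}
    - {"travel":[-0.04,0,0],"rot":[0,0,0]}
    - {"travel":[-0.04,0,0],"rot":[0,0,0]}
    - {"travel":[-0.04,0,0],"rot":[0,0,0]}
    - {"travel":[-0.04,0,0],"rot":[0,0,0]}
    - {"travel":[-0.04,0,0],"rot":[0,0,0]}

```text
time: 3.2
position: [424.3, -184.6, 248.5]
ee_rot: [180.0, 0.0, 94.0]
wrist_force: [2.1, 0.9, -0.8]
gripper_width: -0.0
grasp_force: 0.0
```

Request:
carry_out:
  targets:
    - {"travel":[-0.0233,0,0.02],"rot":[0,0,0]}
    - {"travel":[0,0,0.035],"rot":[0,0,0]}
    - {"travel":[0,0,0.035],"rot":[0,0,0]}
    - {"travel":[0,0,0.035],"rot":[0,0,0]}
    - {"travel":[0,0,0.025],"rot":[0,0,0]}
    - {"travel":[0,0,0.014],"rot":[0,0,0]}
    - {"travel":[0,0,0],"rot":[0,0,0]}
    - {"travel":[0,0,0],"rot":[0,0,0]}
    - {"travel":[0,0,0],"rot":[0,0,0]}

```text
time: 3.95
position: [426.9, -206.0, 85.3]
ee_rot: [179.9, 0.1, 94.0]
wrist_force: [0.4, -0.9, 0.1]
gripper_width: 0.3
grasp_force: 0.0
```

```bash
python3 - <<'E'
from h import *
im=np.zeros((560,800,3),np.uint8)
t=grab('top',2);s=grab('side',2)
im[:,:400]=cv2.resize(t['f'][175:255,345:402],(400,560),interpolation=cv2.INTER_CUBIC)
im[:400,400:]=cv2.resize(s['f'][220:270,270:320],(400,400),interpolation=cv2.INTER_CUBIC)
cv2.imwrite('pics/near1.png',im);print(status.get_obs()['position'],status.get_obs()['wrist_force'])
E
```

```text
[ 426.80246458 -206.00478695   85.1891928 ] [ 0.56768929 -0.06257654  0.07417587]
```

View pics/near1.png

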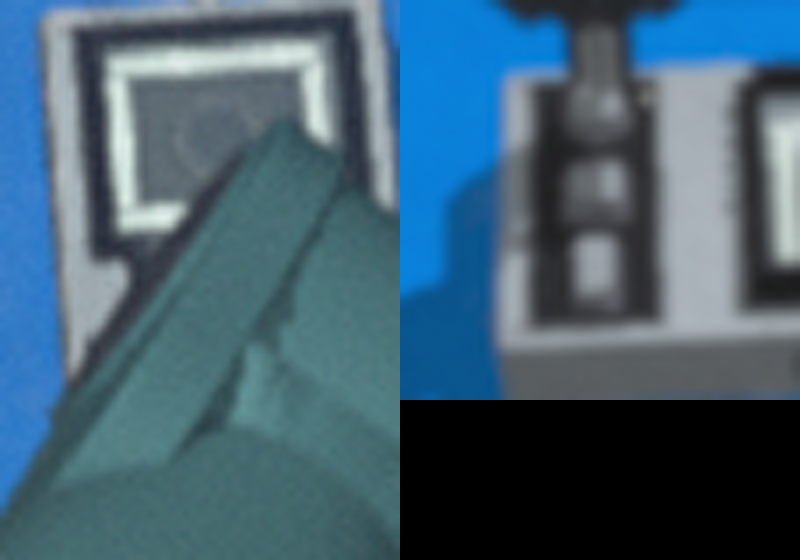

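The side view shows the closed fingers directly above the round key (crop px (600,70-110)). I'll press it now.

Request:
carry_out:
  targets:
    - {"travel":[0,0,0.006],"rot":[0,0,0]}
    - {"travel":[0,0,0.004],"rot":[0,0,0]}
    - {"travel":[0,0,0.003],"rot":[0,0,0]}
    - {"travel":[0,0,0],"rot":[0,0,0]}

```text
time: 4.48
position: [426.4, -205.7, 70.8]
ee_rot: [-180.0, -0.0, 94.0]
wrist_force: [1.1, -0.9, 2.7]
gripper_width: -0.2
grasp_force: 1.5
```

Request:
carry_out:
  targets:
    - {"travel":[0,0,0.0025],"rot":[0,0,0]}
    - {"travel":[0,0,0],"rot":[0,0,0]}
    - {"travel":[0,0,0],"rot":[0,0,0]}
    - {"travel":[0,0,0],"rot":[0,0,0]}

```text
time: 4.82
position: [426.4, -205.7, 69.0]
ee_rot: [180.0, 0.0, 94.0]
wrist_force: [-0.8, -0.1, 8.0]
gripper_width: 0.0
grasp_force: 3.6
```

Request:
carry_out:
  targets:
    - {"travel":[0,0,-0.016],"rot":[0,0,0]}
    - {"travel":[0,0,0],"rot":[0,0,0]}
    - {"travel":[-0.023,0,0],"rot":[0,0,0]}
    - {"travel":[-0.023,-0.001,0],"rot":[0,0,0]}
    - {"travel":[0,0,0],"rot":[0,0,0]}
    - {"travel":[0,0,0.006],"rot":[0,0,0]}
    - {"travel":[0,0,0.005],"rot":[0,0,0]}
    - {"travel":[0,0,0.003],"rot":[0,0,0]}
    - {"travel":[0,0,0.002],"rot":[0,0,0]}
    - {"travel":[0,0,0],"rot":[0,0,0]}
    - {"travel":[0,0,0],"rot":[0,0,0]}
    - {"travel":[0,0,0],"rot":[0,0,0]}
    - {"travel":[0,0,0],"rot":[0,0,0]}

```text
time: 5.9
position: [428.2, -251.0, 68.9]
ee_rot: [-180.0, 0.0, 94.0]
wrist_force: [-4.2, -0.2, 10.8]
gripper_width: 0.1
grasp_force: 5.0
```

Request:
carry_out:
  targets:
    - {"travel":[0,0,-0.016],"rot":[0,0,0]}
    - {"travel":[0,0,0],"rot":[0,0,0]}
    - {"travel":[-0.022,0,0],"rot":[0,0,0]}
    - {"travel":[-0.022,0,0],"rot":[0,0,0]}
    - {"travel":[0,0,0],"rot":[0,0,0]}
    - {"travel":[0,0,0.006],"rot":[0,0,0]}
    - {"travel":[0,0,0.005],"rot":[0,0,0]}
    - {"travel":[0,0,0.003],"rot":[0,0,0]}
    - {"travel":[0,0,0.002],"rot":[0,0,0]}
    - {"travel":[0,0,0],"rot":[0,0,0]}
    - {"travel":[0,0,0],"rot":[0,0,0]}
    - {"travel":[0,0,0],"rot":[0,0,0]}
    - {"travel":[0,0,0],"rot":[0,0,0]}

```text
time: 6.98
position: [431.3, -294.6, 68.9]
ee_rot: [-180.0, -0.0, 94.0]
wrist_force: [-3.5, 2.2, 9.8]
gripper_width: 0.1
grasp_force: 5.1
```

Request:
carry_out:
  targets:
    - {"travel":[0,0,-0.02],"rot":[0,0,0]}
    - {"travel":[0,0,-0.04],"rot":[0,0,0]}
    - {"travel":[0,0,-0.04],"rot":[0,0,0]}
    - {"travel":[0,0,-0.04],"rot":[0,0,0]}
    - {"travel":[0.01,0.006,-0.03],"rot":[0,0,0]}
    - {"travel":[0.035,0.014,0],"rot":[0,0,0]}
    - {"travel":[0.035,0.014,0],"rot":[0,0,0]}
    - {"travel":[0.035,0.014,0],"rot":[0,0,0]}
    - {"travel":[0.035,0.014,0],"rot":[0,0,0]}
    - {"travel":[0.035,0.014,0],"rot":[0,0,0]}
    - {"travel":[0.035,0.014,0],"rot":[0,0,0]}
    - {"travel":[0.035,0.014,0],"rot":[0,0,0]}
    - {"travel":[0.035,0.014,0],"rot":[0,0,0]}
    - {"travel":[0.035,0.014,0],"rot":[0,0,0]}
    - {"travel":[0.035,0.014,0],"rot":[0,0,0]}
    - {"travel":[0.035,0.014,0],"rot":[0,0,0]}
    - {"travel":[0.035,0.014,0],"rot":[0,0,0]}
    - {"travel":[0,0,0],"rot":[0,0,0]}
  grip: -1

```text
time: 8.48
position: [575.5, 151.3, 237.7]
ee_rot: [-180.0, -0.1, 94.3]
wrist_force: [0.5, 0.9, -0.3]
gripper_width: 0.4
grasp_force: 0.0
```

```bash
python3 - <<'E'
import pickle
from h import *
t,s=pickle.load(open('v.pkl','rb'))
# tower top outline: white in upsampled top view, right of the block
K=8;x,y,w,h=203,158,30,26
b=cv2.resize(t['f'][y:y+h,x:x+w],None,fx=K,fy=K,interpolation=cv2.INTER_CUBIC);hs=cv2.cvtColor(b,cv2.COLOR_BGR2HSV)
m=((b.min(2)>175)).astype(np.uint8)
m[:, :int((217-x)*K)]=0   # cut the block away
c=max(cv2.findContours(m,0,2)[0],key=cv2.contourArea);r=cv2.minAreaRect(c);P=np.array([onplane(t,(q+.5)/K-.5+[x,y],95) for q in cv2.boxPoints(r)])
e=np.diff(P,axis=0);print(P.mean(0),[(np.linalg.norm(v).round(1),np.degrees(np.arctan2(v[1],v[0])).round(1)) for v in e])
# side view: red dot
hs=cv2.cvtColor(s['f'],cv2.COLOR_BGR2HSV)[139:150,336:356]
v,u=np.nonzero(((hs[:,:,0]<10)|(hs[:,:,0]>170))&(hs[:,:,1]>60)&(hs[:,:,2]>150));uv=(u.mean()+336,v.mean()+139);print(len(u),uv,onplane(s,uv,95))
print(status.get_obs()['position'],onplane(t,(375.5,194.3),50))
E
```

```text
[605.44352786 226.12121344  95.        ] [(np.float64(37.8), np.float64(-10.3)), (np.float64(32.3), np.float64(-101.4)), (np.float64(37.8), np.float64(169.6))]
8 (np.float64(346.625), np.float64(144.625)) [607.76227124 235.55203763  95.        ]
[575.54367357 151.26488162 237.6708707 ] [ 536.76787489 -241.50093157   50.        ]
```

Request:
carry_out:
  targets:
    - {"travel":[0.026,0.013,0],"rot":[0,0,0]}
    - {"travel":[0.026,0.013,0],"rot":[0,0,0]}
    - {"travel":[0.021,0.0096,0],"rot":[0,0,0]}
    - {"travel":[0,0,0.02],"rot":[0,0,5]}
    - {"travel":[0,0,0.03],"rot":[0,0,5]}
    - {"travel":[0,0,0.03],"rot":[0,0,5]}
    - {"travel":[0,0,0.02],"rot":[0,0,0]}
    - {"travel":[0,0,0],"rot":[0,0,0]}
    - {"travel":[0,0,0],"rot":[0,0,0]}
  grip: 1

```text
time: 9.23
position: [604.7, 220.9, 138.4]
ee_rot: [-179.9, 0.0, 79.1]
wrist_force: [0.1, 0.7, 1.0]
gripper_width: 85.2
grasp_force: 0.0
```

```bash
python3 - <<'E'
from h import *
im=np.zeros((480,800,3),np.uint8)
t=grab('top',1);s=grab('side',2)
im[:,:400]=cv2.resize(t['f'][145:205,195:245],(400,480),interpolation=cv2.INTER_CUBIC)
im[:400,400:]=cv2.resize(s['f'][120:170,320:370],(400,400),interpolation=cv2.INTER_CUBIC)
cv2.imwrite('pics/near2.png',im);print(status.get_obs()['position'],status.get_obs()['ee_rot'],proj(s,[605.7,226.5,95]))
E
```

```text
[606.24049961 221.10828381 140.48477119] [ 1.79879836e+02 -5.38739610e-02  7.90309216e+01] [346.15124935 145.96142662]
```

View pics/near2.png

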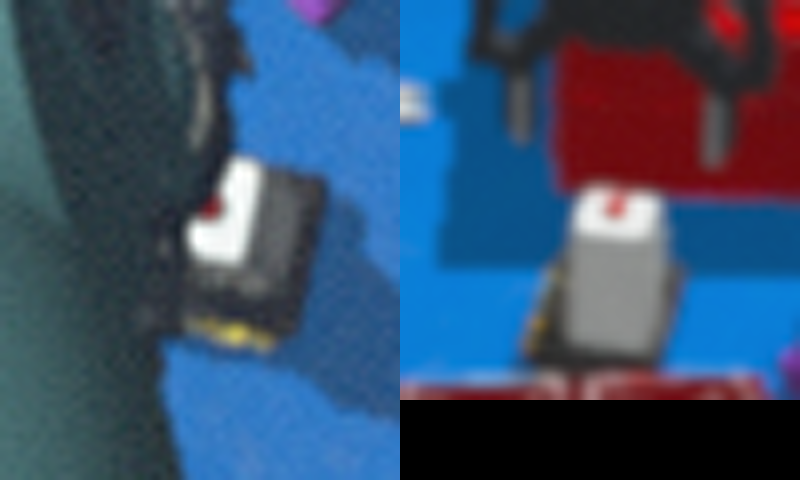

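Both fingers straddle the red-dot tower: they're at crop x 518 and 716, with the tower at 617. I'll go down and grip it.

Request:
carry_out:
  targets:
    - {"travel":[0.005,-0.001,0.012],"rot":[0,0,0]}
    - {"travel":[0,0,0.02],"rot":[0,0,0]}
    - {"travel":[0,0,0.02],"rot":[0,0,0]}
    - {"travel":[0,0,0.014],"rot":[0,0,0]}
    - {"travel":[0,0,0],"rot":[0,0,0]}
    - {"travel":[0,0,0],"rot":[0,0,0]}
    - {"travel":[0,0,0],"rot":[0,0,0]}

```text
time: 9.97
position: [606.4, 226.2, 74.5]
ee_rot: [179.9, -0.1, 79.0]
wrist_force: [1.1, -0.4, 0.4]
gripper_width: 85.5
grasp_force: 0.0
```

Request:
carry_out:
  targets:
    - {"travel":[0,0,0],"rot":[0,0,0]}
    - {"travel":[0,0,0],"rot":[0,0,0]}
    - {"travel":[0,0,0],"rot":[0,0,0]}
    - {"travel":[0,0,0],"rot":[0,0,0]}
    - {"travel":[0,0,0],"rot":[0,0,0]}
    - {"travel":[0,0,0],"rot":[0,0,0]}
    - {"travel":[0,0,0],"rot":[0,0,0]}
    - {"travel":[0,0,0],"rot":[0,0,0]}
    - {"travel":[0,0,0],"rot":[0,0,0]}
    - {"travel":[0,0,0],"rot":[0,0,0]}
  grip: -1

```text
time: 10.8
position: [605.7, 226.1, 73.4]
ee_rot: [180.0, -0.0, 79.0]
wrist_force: [-1.5, -0.3, 6.3]
gripper_width: 41.3
grasp_force: 60.1
```

Request:
carry_out:
  targets:
    - {"travel":[0,0,-0.005],"rot":[0,0,0]}
    - {"travel":[0,0,-0.015],"rot":[0,0,0]}
    - {"travel":[0,0,-0.025],"rot":[0,0,0]}
    - {"travel":[0,0,-0.025],"rot":[0,0,0]}
    - {"travel":[0,0,-0.025],"rot":[0,0,0]}
    - {"travel":[0,0,-0.025],"rot":[0,0,0]}
    - {"travel":[0,0,-0.015],"rot":[0,0,-3]}
    - {"travel":[0,0,-0.005],"rot":[0,0,-4.6]}
    - {"travel":[0,0,0],"rot":[0,0,-4]}
    - {"travel":[0,0,0],"rot":[0,0,-3]}
    - {"travel":[0,0,0],"rot":[0,0,0]}

```text
time: 11.72
position: [605.4, 226.0, 212.9]
ee_rot: [-180.0, 0.0, 93.7]
wrist_force: [-0.0, 0.1, -2.7]
gripper_width: 41.1
grasp_force: 61.6
```

Request:
carry_out:
  targets:
    - {"travel":[-0.01,-0.002,0],"rot":[0,0,0]}
    - {"travel":[-0.02,-0.0036,0],"rot":[0,0,0]}
    - {"travel":[-0.025,-0.005,0],"rot":[0,0,0]}
    - {"travel":[-0.028,-0.005,0],"rot":[0,0,0]}
    - {"travel":[-0.028,-0.005,0],"rot":[0,0,0]}
    - {"travel":[-0.028,-0.005,0],"rot":[0,0,0]}
    - {"travel":[-0.028,-0.005,0],"rot":[0,0,0]}
    - {"travel":[-0.028,-0.005,0],"rot":[0,0,0]}
    - {"travel":[-0.028,-0.005,0],"rot":[0,0,0]}
    - {"travel":[-0.028,-0.005,0],"rot":[0,0,0]}
    - {"travel":[-0.028,-0.005,0],"rot":[0,0,0]}
    - {"travel":[-0.028,-0.005,0],"rot":[0,0,0]}
    - {"travel":[-0.028,-0.005,0],"rot":[0,0,0]}
    - {"travel":[-0.028,-0.005,0],"rot":[0,0,0]}
    - {"travel":[-0.028,-0.005,0],"rot":[0,0,0]}
    - {"travel":[-0.028,-0.005,0],"rot":[0,0,0]}
    - {"travel":[-0.025,-0.005,0],"rot":[0,0,0]}
    - {"travel":[-0.02,-0.005,0],"rot":[0,0,0]}
    - {"travel":[-0.01,-0.003,0],"rot":[0,0,0]}
    - {"travel":[0,0,0],"rot":[0,0,0]}

```text
time: 13.38
position: [546.1, -254.7, 212.5]
ee_rot: [-180.0, 0.0, 93.4]
wrist_force: [-0.4, -1.1, -3.2]
gripper_width: 41.4
grasp_force: 61.5
```

Request:
carry_out:
  targets:
    - {"travel":[-0.006,0.001,0.01],"rot":[0,0,0]}
    - {"travel":[0,0,0.02],"rot":[0,0,0]}
    - {"travel":[0,0,0.02],"rot":[0,0,0]}
    - {"travel":[0,0,0.01],"rot":[0,0,0]}
    - {"travel":[0,0,0],"rot":[0,0,0]}
    - {"travel":[0,0,0],"rot":[0,0,0]}
    - {"travel":[0,0,0],"rot":[0,0,0]}

```text
time: 13.97
position: [548.8, -258.4, 153.7]
ee_rot: [179.9, 0.0, 93.6]
wrist_force: [0.6, -0.2, -2.9]
gripper_width: 41.2
grasp_force: 61.3
```

```bash
python3 - <<'E'
from h import *
import pickle
t0,s0=pickle.load(open('v.pkl','rb'))
s=grab('side',4);t=grab('top',1);pickle.dump((t,s),open('v2.pkl','wb'))
K=8
def crop(d,x,y,w,h): return cv2.resize(d['f'][y:y+h,x:x+w],None,fx=K,fy=K,interpolation=cv2.INTER_CUBIC)
a=np.radians(3.6);R=np.array([[np.cos(a),-np.sin(a)],[np.sin(a),np.cos(a)]]);W=np.array([539.4,-244.6])
def draw(im,d,x,y,hx,hy,z,c,cen):
    p=[(proj(d,[*(cen+R@[i*hx,j*hy]),z])-[x,y]+.5)*K-.5 for i,j in((1,1),(1,-1),(-1,-1),(-1,1))]
    cv2.polylines(im,[np.round(p).astype(int)],True,c,1)
im=np.zeros((560,800,3),np.uint8)
A=crop(t0,348,172,50,42);draw(A,t0,348,172,47,57,63,(0,0,255),W);draw(A,t0,348,172,42,52,45,(0,255,0),W);draw(A,t0,348,172,42,52,63,(0,255,255),W)
B=crop(s0,308,222,50,34);draw(B,s0,308,222,47,57,63,(0,0,255),W);draw(B,s0,308,222,42,52,45,(0,255,0),W)
C=crop(s,302,190,50,70)
p=status.get_obs()['position'];print(p)
F=p[:2]-R@[7,-16.5];z=p[2]-73.4;print(F,z)
draw(C,s,302,190,33.5,43,z,(0,0,255),F);draw(C,s,302,190,47,57,63,(0,255,0),W)
im[:336,:400]=A;im[:0]=0;im[340:560,:400]=B[:220];im[:560,400:]=C
cv2.imwrite('pics/near3.png',im)
E
```

```text
[ 548.54298223 -258.68970554  153.39149791]
[ 540.52075156 -242.66179816] 79.99149791471817
```

View pics/near3.png

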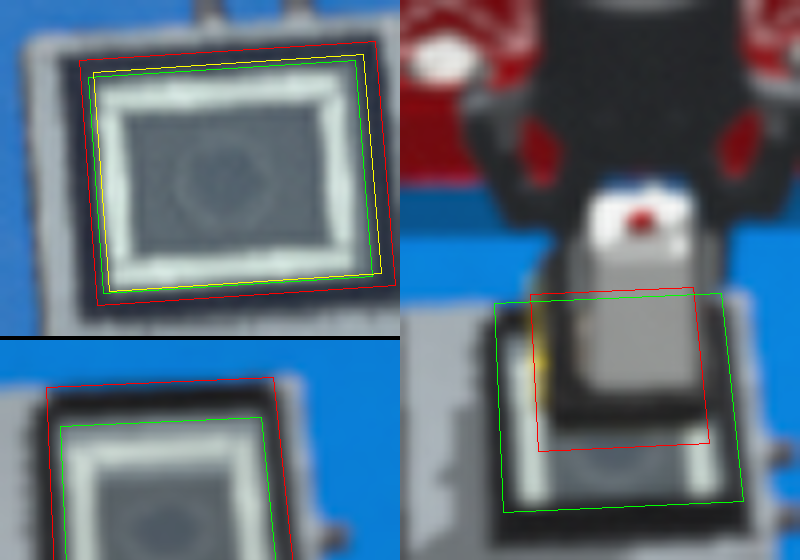

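```bash
python3 - <<'E'
from h import *
import pickle
t0,s0=pickle.load(open('v.pkl','rb'));t,s=pickle.load(open('v2.pkl','rb'))
a=np.radians(3.6);R=np.array([[np.cos(a),-np.sin(a)],[np.sin(a),np.cos(a)]])
p=np.array([548.5,-258.7,153.4]);z0=80
F=p[:2]-R@[7,-16.5]
P=lambda x,y,z:proj(s,[*(F+R@[x,y]),z0+z]).round(1)
print('dot',P(7,-16.5,95),'tower face bottom',P(7,-36,23),'tower face top',P(7,-36,93),'base front top/bottom',P(7,-43,22),P(7,-43,0),'corners',P(-33.5,-43,0),P(33.5,-43,0))
hs=cv2.cvtColor(s['f'],cv2.COLOR_BGR2HSV)[212:222,326:338].astype(int)
v,u=np.nonzero(((hs[:,:,0]<12)|(hs[:,:,0]>168))&(hs[:,:,1]>70));print('dot seen',len(u),u.mean()+326,v.mean()+212)
g=cv2.cvtColor(s['f'],cv2.COLOR_BGR2GRAY)
for c in(328,332,335):print(c,'rows218-256',g[218:257,c])
for r in(236,240,242):print(r,'cols312-346',g[r,312:347])
# glass panel (dark inside ring): Otsu on upsampled
for d,(x,y,w,h),n in((t0,(360,181,30,25),'top'),(s0,(315,228,29,25),'side')):
    K=8;q=cv2.resize(cv2.cvtColor(d['f'],cv2.COLOR_BGR2GRAY)[y:y+h,x:x+w],None,fx=K,fy=K,interpolation=cv2.INTER_CUBIC)
    m=(q<150).astype(np.uint8);nn,L,S,C=cv2.connectedComponentsWithStats(m);l=L[h*K//2,w*K//2]
    b=S[l];pts=np.argwhere(L==l)[:,::-1].astype(np.float32);r=cv2.minAreaRect(pts);uv=(np.array(r[0])+.5)/K-.5+[x,y]
    print(n,b[:4]/K,np.array(r[1])/K,uv,onplane(d,uv,45).round(1))
E
```

```text
dot [331.1 217.8] tower face bottom [331.6 238.7] tower face top [331.5 222.8] base front top/bottom [331.7 240.6] [331.7 245.4] corners [318.8 245.9] [340.2 245. ]
dot seen 6 331.8333333333333 217.16666666666666
328 rows218-256 [239 228 202 181 169 154 148 149 149 148 148 148 148 147 148 148 148 147
 146 136 109  67  48  39  37  52  74  87  90  91  96 104 107  91  60  38
  29  30  37]
332 rows218-256 [ 94 136 172 179 169 154 149 149 150 150 149 150 149 149 150 150 149 149
 147 137 107  68  50  38  39  57  82  93  99 103 104 102  97  82  51  30
  27  32  43]
335 rows218-256 [192 185 192 189 173 154 150 150 149 149 148 148 148 149 149 150 149 149
 147 134  98  59  42  36  40  63  89  99 101 101  99  97  92  78  52  32
  29  31  42]
236 cols312-346 [ 82  48  61 119 178 205 193 148  87  48  41  54  84 111 131 143 146 146
 147 147 147 147 147 147 147 143 124  94  69  59  54  83 136 166 155]
240 cols312-346 [ 88  52  47  92 151 189 180 130  72  46  44  43  42  45  46  47  48  50
  50  52  50  49  43  42  42  43  44  45  47  48  50  64 103 140 146]
242 cols312-346 [ 88  53  43  76 134 185 200 163  96  47  35  35  35  37  36  37  37  38
  38  38  39  40  40  40  41  46  55  66  76  72  58  60  97 140 154]
top [ 3.25   3.625 26.375 19.75 ] [18.68453789 25.14130211] [375.92163849 194.02791786] [ 538.  -243.5   45. ]
side [ 0.  0. 29. 25.] [24.875 28.875] [329. 240.] [ 541.  -230.1   45. ]
```

The side view shows the tower within about 1–3 mm of where I predicted it, and the window centre is at about (539,-244). I'll apply a small correction, lower to just above the rim and check again.

Request:
carry_out:
  targets:
    - {"travel":[-0.0025,-0.0015,0.002],"rot":[0,0,0]}
    - {"travel":[0,0,0.004],"rot":[0,0,0]}
    - {"travel":[0,0,0.003],"rot":[0,0,0]}
    - {"travel":[0,0,0],"rot":[0,0,0]}
    - {"travel":[0,0,0],"rot":[0,0,0]}
    - {"travel":[0,0,0],"rot":[0,0,0]}
    - {"travel":[0,0,0],"rot":[0,0,0]}

```text
time: 14.8
position: [547.0, -261.2, 143.9]
ee_rot: [180.0, 0.0, 93.6]
wrist_force: [-0.3, -0.2, -3.1]
gripper_width: 41.3
grasp_force: 61.5
```

```bash
python3 - <<'E'
from h import *
s=grab('side',6);t=grab('top',3)
P=np.mean([status.get_obs()['position'] for _ in range(5)],0);print(P,status.get_obs()['ee_rot'])
im=np.zeros((560,800,3),np.uint8)
im[:,:400]=cv2.resize(s['f'][208:264,306:346],(400,560),interpolation=cv2.INTER_CUBIC)
im[:,400:]=cv2.resize(t['f'][165:221,352:392],(400,560),interpolation=cv2.INTER_CUBIC)
cv2.imwrite('pics/near4.png',im)
E
```

```text
[ 546.96453938 -261.15927191  143.80763593] [1.79996739e+02 2.09132652e-03 9.36003043e+01]
```

View pics/near4.png

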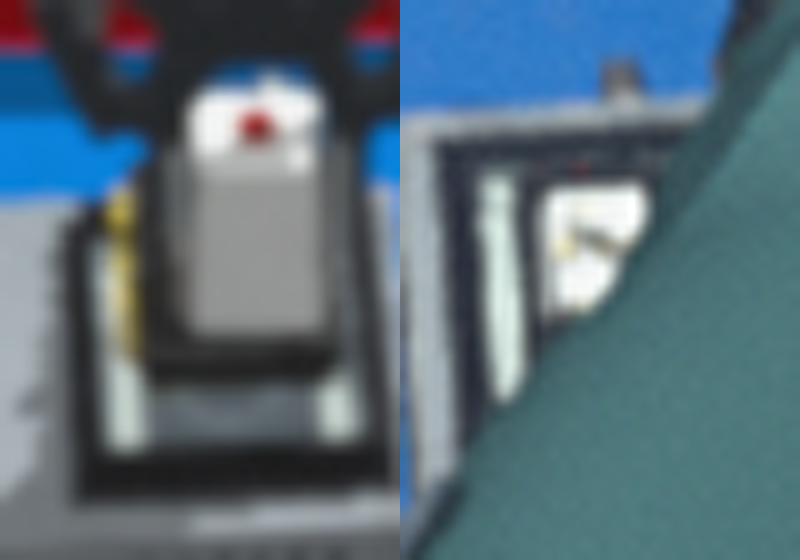

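```bash
python3 - <<'E'
from h import *
t=grab('top',6);g=cv2.cvtColor(t['f'],cv2.COLOR_BGR2GRAY)
a=np.radians(3.6);R=np.array([[np.cos(a),-np.sin(a)],[np.sin(a),np.cos(a)]])
F=np.array([546.96,-261.16])-R@[7,-16.5];W=np.array([539.0,-244.]);print(F)
Pt=lambda C,x,y,z:proj(t,[*(C+R@[x,y]),z]).round(1)
print('base +y edge top(z22) bottom',Pt(F,10,43,92.4),Pt(F,10,43,70.4),'block right part (z51)',Pt(F,10,43,121.4))
print('rim inner/outer +y',Pt(W,10,52,63),Pt(W,10,57,63),Pt(W,10,57,45),'base +x edge',Pt(F,33.5,35,92.4),'rim +x in/out',Pt(W,42,35,63),Pt(W,47,35,63))
for r in(186,189,192,195):print(r,'cols352..',g[r,352:376])
for c in(366,368,370):print(c,'rows170..',g[170:192,c])
E
```

```text
[ 538.93776933 -245.13209262]
base +y edge top(z22) bottom [364.2 190. ] [363.3 190.7] block right part (z51) [365.3 189.1]
rim inner/outer +y [359.7 191.1] [358.1 191.2] [357.5 191.7] base +x edge [366.2 182. ] rim +x in/out [364.5 180.3] [364.4 178.7]
186 cols352.. [167 175 170 137  82  55  51  94 167 205 194 115  67 104 169 236 235 224
 236 243 244 245 247 247]
189 cols352.. [165 177 177 163 100  56  45  74 147 214 212 146  73  94 164 221 221 189
 168 143 142 161 158 112]
192 cols352.. [141 172 179 164 106  59  51  60 129 216 221 183  93  88 152 193 237 243
 244 247 242 164  90  82]
195 cols352.. [118 168 178 167 117  68  51  60 130 220 227 214 116  83 141 149 178 183
 194 146  96  85  91  95]
366 rows170.. [110 111 111 110 115 137 157 135  87  58  59  68  68  72 115 154 169 173
 170 164 157 154]
368 rows170.. [111 112 113 112 121 150 164 135  81  59  63  70  65 114 213 242 235 225
 219 221 214 222]
370 rows170.. [112 110 109 110 123 156 167 133  77  61  71  74  67 124 217 240 236 205
 156 168 219 241]
```

Base edge and rim inner edge are both within 1 mm of prediction, so the relay is centred. Final lowering: 16 mm.

Request:
carry_out:
  targets:
    - {"travel":[0,0,0.003],"rot":[0,0,0]}
    - {"travel":[0,0,0.004],"rot":[0,0,0]}
    - {"travel":[0,0,0.004],"rot":[0,0,0]}
    - {"travel":[0,0,0.003],"rot":[0,0,0]}
    - {"travel":[0,0,0.002],"rot":[0,0,0]}
    - {"travel":[0,0,0],"rot":[0,0,0]}
    - {"travel":[0,0,0],"rot":[0,0,0]}
    - {"travel":[0,0,0],"rot":[0,0,0]}
    - {"travel":[0,0,0],"rot":[0,0,0]}
    - {"travel":[0,0,0],"rot":[0,0,0]}
    - {"travel":[0,0,0],"rot":[0,0,0]}

```text
time: 16.47
position: [547.0, -261.2, 127.9]
ee_rot: [180.0, 0.0, 93.6]
wrist_force: [0.0, -0.8, -2.7]
gripper_width: 41.4
grasp_force: 61.5
```

```bash
python3 - <<'E'
from h import *
s=grab('side',4);t=grab('top',4);g=cv2.cvtColor(s['f'],cv2.COLOR_BGR2GRAY);gt=cv2.cvtColor(t['f'],cv2.COLOR_BGR2GRAY)
o=status.get_obs();p=o['position'];print(p,o['wrist_force'],o['grasp_force'])
a=np.radians(3.6);R=np.array([[np.cos(a),-np.sin(a)],[np.sin(a),np.cos(a)]])
F=p[:2]-R@[7,-16.5];z=p[2]-73.4;print(F,z)
print('pred tower face bottom',proj(s,[*(F+R@[7,-36]),z+23]),'seen rows 236+',g[236:256,332])
print('pred base edge top view',proj(t,[*(F+R@[10,43]),z+22]),proj(t,[*(F+R@[10,43]),z]),gt[189:193,356:368])
E
```

```text
[ 546.94800519 -261.14649177  127.77248683] [-0.17547944  0.11671061 -3.35583755] 61.47113084793091
[ 538.92577452 -245.11858439] 54.372486831489724
pred tower face bottom [331.08847241 244.83675324] seen rows 236+ [149 149 149 150 149 148 148 142 119  74  47  36  38  56  78  80  57  33
  29  31]
pred base edge top view [363.52271112 190.49376266] [362.68640901 191.14220306] [[100  53  47  72 147 216 209 108  83 143 172 211]
 [102  57  49  66 138 214 211 113  86 138 157 186]
 [104  60  52  64 131 216 210 118  82 135 159 191]
 [104  59  47  63 130 219 213 121  81 127 169 224]]
```

```bash
python3 -c "
from cell import ticket
print(ticket.close_job())"
```

```text
the job is handed in; nothing more can be done
None
```

The job is handed in but I got no verdict back: I pressed the three keys in order, each to 8–11 N, and the relay without a tube is gripped and held still over the window. By my measurements it is centred to about 1–2 mm, with its foot about 9 mm above the glass and no sign of contact.

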